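# Show the hidden side of a drilled bone model to the inspection camera

## Robot

A 6-joint arm with a two-finger parallel gripper is mounted at the origin on the work surface. World frame = base frame: x ahead of the robot, y to its left, z up, the work surface at z = 0. Lengths are in m, angles in rad, forces in N, time in s.
With the tool pointing down it reaches from about 0.35 to 0.975 m from the base axis. Payload 4.9 kg.
Tool frame: the origin (TCP) lies between the finger pads; the fingertips stand 17 mm ahead of it and the grasp point (between the pads) lies 2 mm behind it (bot.tcp_to_tips is the distance from the TCP to the fingertips, in m); z points along the fingers, y is the line along which they close (so a half turn about z gives the same grasp; the last joint's range is limited). The gripper opens to 85 mm and grips with 20 to 120 N. Pads are 22 mm wide; open, the fingers measure 114 mm over their backs; the gripper's body (76 mm by 85 mm) begins 54 mm behind the grasp point. The pads swing forward as they close: fully open they stand 13 mm farther back than shut.
Start: joints at [-1.348, 0.053, 1.613, -0, 1.476, -0.119], TCP at [0.209, -0.589, 0.248] pointing down, gripper open.
Joint ranges: [-3.01, 3.01], [-1.01, 2.22], [0.06, 2.58], [-1.02, 4.17], [0.09, 2.62], [-3.14, 3.14]. Speed limits (rad/s): [2.57, 2.57, 3.14, 3.14, 3.14, 3.14].

## Interface

Orientations are given as a unit quaternion [x, y, z, w].
In Python, from station import status, vision, bot gives the robot as it stands.
- The arm moves only by the tool servo_tool, never from a script. Its argument "targets" is a list of rows, each a list of 7 numbers: the closure, from 0 (fully open) to 1 (shut), then the shift along the tool's x, y, z in cm, then the turn, a rotation vector about the tool's x, y, z in rad. In form: [[jaw, dx, dy, dz, ax, ay, az], ...]. A call has 1 to 8 rows; each row shifts and turns the commanded pose from where the row before left it, along the tool's axes as they then stand; what a row does not reach is not made up. A row lasts 1/10 s, in which the tool goes at most 50 mm and 8.59 degrees, less where a joint would pass 70% of its speed; a pose out of reach is approached as far as the arm can. A call with a gripper value outside its range is refused whole. The fingers move at their own pace and stop on an object; "squeeze" is the grip in N (left out, the last holds). Time passes only in rows, so rows that do not move let the fingers close. It gives the time, the measured TCP pose, the force, the opening and the grip force at its end, in the units of the state.
- status.sense(): the state, without advancing time (a new reading comes with each control period).
- vision.camera(name): name is "side" or "top"; returns (picture, depth): 420x560x3 uint8, red, green, blue; 420x560 float32, m along the optical axis (not along the pixel's ray), 0 where there is no reading.
- vision.camera_info(name): a dict with "camera_matrix" (3x3 intrinsics, pixels), "R" (3x3) and "t" (3): a world point X has camera coordinates R X + t. Camera axes: x right, y down, z forward; pixel columns grow to the right and rows downward; lengths in m; the calibration is good to about 2 mm. A picture is of the moment at which its call begins. camera_info takes no time and is no camera call.
- bot.hand_in(): hands the job in; it is judged then, once.
The state is a dict: "t": time; "joints": joint angles; "qvel": joint speeds; "tau": joint torques, N m; "tool_pos": TCP position; "ee_rot": TCP orientation; "wrist_force": force on the tool from outside, world axes, zero at the start; "ft_torque": the same for the moment, N m; "grip_width": finger opening in m; "finger_force": force on a finger pad.
Only numpy, scipy, OpenCV 4.12 (cv2) and the standard library are available. Lean on these libraries where they do the work, as an engineer would, in place of code of your own. Each camera call takes 0.05 s, during which the arm holds its last target. There are 200 camera calls.

## Task

The printed bone model in the vise has been drilled, and the inspection camera must now check its red-painted side, which is hidden against the sliding jaw. Slide the jaw well open, take the model out by its two bare flanks (no finger on the red side) and hold it up to the camera foot down, with the red side looking squarely into the lens, in line with the lens and 120 mm from its front. Finish while still holding it there, steady in the air; do not bump the camera, and leave everything else on the desk where it lies.

Things in the scene. Friction and masses are not known exactly. Their poses are not given: they have to be found in the camera images.
- vise: Blue-grey cast slide-jaw vise fixed to the desk, 170 (x) x 100 (y, 128 over the bolt ears). Origin: centre of its underside; z up, +x from sliding to fixed jaw. The model stands on its bed, 22 above the desk. Fixed jaw: 90 wide, inner face at x = +48, top 57 above the desk. Two guide rods along x at y = +-37, tops 39 above the desk; nothing higher stands beside the model's flanks
- jaw (a joint): Sliding jaw of the vise (90 wide, top 57.5 above the desk), m: 0 = closed on the model, grows as it slides along the vise's -x, stop at 0.040. It takes about 4 N to slide and stays where it is left. Its undercut lower edge hooks over the toe of the model's foot, so the model cannot be lifted until the jaw is about 10 mm open
- jaw_tab (a point): Grip point on the black upright pull tab on top of the sliding jaw: tab 22 wide along the vise's y, 16 thick along x, from 57.5 to 93.5 above the desk; this point is on its centre line, 80 above the desk; axes as the vise. To be pinched from above across the 22 mm. With the jaw closed it lies 21 from the model's body
- bone_center (a point): Off-white printed bone model, 0.1 to 0.2 kg, 58 high, 44 wide (y), body 36 deep (x). Point: the body's middle, 29 above its underside. Axes: z from foot to top, -x out of the red side, +-y out of the flat bare flanks, 44 apart, full height. Drilled cavity on top; a bony spur to x = +38 near the top; the 8 high foot has a toe to x = -27. In the vise its axes are the vise's, up to 6 off centre in y
- red_face (a point): Middle of the model's red-painted patch (32 wide x 34 high, with a blue line), on its outer surface: 20 along -x and 2 up from point bone_center; axes as the model
- cam_stand: Stand of the inspection camera: dark steel foot 170 x 120 x 16 and a steel column (20 diameter, 416 high). Fixed to the desk. Origin under the column; the foot reaches 120 towards -x, the side the camera looks to
- cam_arm: Black clamp and aluminium fork on the camera's column, which carry the camera head. Fixed, at a height that differs from time to time. Origin on the column's axis at the level of the head's tilt axis; -x is the side the camera looks to, z up
- cam_head (a joint): Downward tilt of the camera head, rad: 0 = looks level, positive = looks down. Set beforehand and to be left alone
- lens (a point): Centre of the front of the camera's lens and 68 mm white ring light, on the lens axis. Axes of the head: -x is the direction in which the lens looks, y level, z up across the view
- focus (a point): The point on the lens axis 120 in front of the lens, where the red patch's middle must be; nothing is there but air. Axes of the head as for point lens; the red side is square to the lens when the model's x axis points opposite to this x axis and the model's z axis along this z axis
- bone2: A second, unpainted bone model standing on the desk, a bystander. Origin at the centre of its underside, same size as the first
- mouse: Black computer mouse, 104 x 60 x 34, a bystander. Origin at the centre of its underside
- glasses: Red and blue stereo glasses standing unfolded, 142 wide, 48 high, arms 135 long along +x, a bystander. Origin under the middle of the front
- marker: White and blue felt marker lying on the desk, 112 x 12 x 12, a bystander. Origin under its middle
Things that resemble listed ones, but are neither listed nor needed, are in the scene too. What is shaped like the part that bears bone_center but black or green is not meant. Leave any orange look-alike of the vise alone.

How it is judged:
By the outcome, as a careful person would: the job done as asked, in the order asked, and still so for the second after the job is handed in, while the arm keeps its last pose, push and grip.
It also fails if it takes over 38 s, if anything falls off the work surface, if the arm or the gripper's body presses on something with over 40 N, if the wrist force passes 120 N, or if a joint passes its speed limit or range.

## Working session

There is one attempt and no reset: what is moved stays moved. The work goes in short steps, Python scripts to look and compute and a tool call to move; the robot and the scene stay as the last step left them, time stands still between calls to the robot, and variables do not carry over. Pictures are saved under pics/ and viewed, at most 10 in all, crops included, and the job is handed in when it is done.

Besides the shell and the picture viewer there is one more tool, called after "Request:" by a JSON object that holds its "name" and its "arguments". servo_tool: Moves the arm, as the interface text tells. Its arguments: {"type":"object","properties":{"targets":{"type":"array"},"squeeze":{"type":"number"}},"required":["targets"]}

```bash
ls; mkdir -p pics; python3 - <<'E'
from station import status, vision, bot
import cv2,numpy as np
for n in ("side","top"):
    p,d=vision.camera(n); cv2.imwrite(f"pics/{n}0.png",p[:,:,::-1]); np.save(f"pics/{n}0.npy",d)
    i=vision.camera_info(n); print(n,i["camera_matrix"],i["R"],i["t"])
print(status.sense())
E
```

```text
pics
side [[454.99209282   0.         280.46737077]
 [  0.         454.99209282 209.47862049]
 [  0.           0.           1.        ]] [[ 0.99805301 -0.06186885  0.00790124]
 [-0.03405043 -0.64661491 -0.76205625]
 [ 0.05225661  0.76030349 -0.64746262]] [-0.52119711  0.22345143  1.46697545]
top [[471.87963976   0.         277.81977537]
 [  0.         471.87963976 202.53650985]
 [  0.           0.           1.        ]] [[ 0.01859524 -0.99977161 -0.01053317]
 [-0.99158133 -0.01709064 -0.12835257]
 [ 0.12814324  0.01283124 -0.99167266]] [0.05949371 0.54980934 1.58952536]
{'t': 0.1, 'joints': array([-1.34795497e+00,  5.32996745e-02,  1.61418487e+00, -3.50651025e-06,
        1.47597687e+00, -1.19001167e-01]), 'qvel': array([ 0.00032117, -0.00209419, -0.00150323, -0.00030414, -0.00154769,
       -0.0002057 ]), 'tau': array([ 7.79358579e-04, -3.94903886e+01, -3.71362281e+01, -4.08842948e-05,
        3.93731039e-03,  2.49315440e-05]), 'tool_pos': array([ 0.20939387, -0.58830885,  0.24716361]), 'ee_rot': array([ 9.85428029e-01,  1.70090348e-01, -5.02342793e-05, -9.33032312e-04]), 'wrist_force': array([-0.6854964 , -0.30032104,  0.63103197]), 'ft_torque': array([-0.00356531,  0.00532539, -0.02322637]), 'finger_force': 0.0, 'grip_width': 0.0855062141845354}
```

View pics/side0.png

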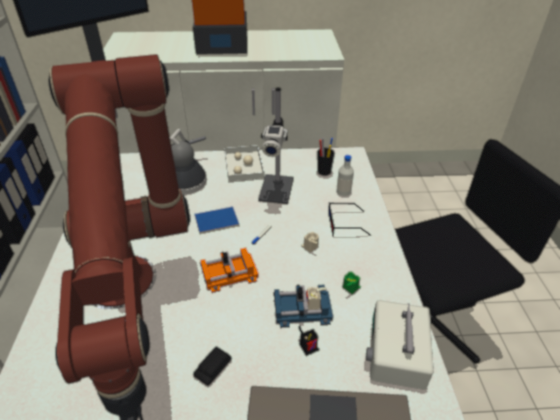

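View pics/top0.png

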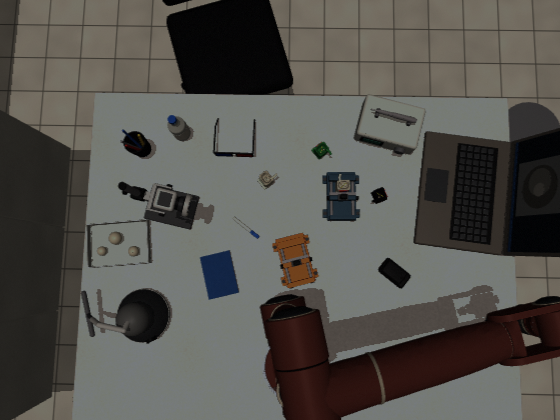

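```bash
cat > h.py <<'E'
import numpy as np,cv2
from station import status, vision, bot
def snap(n,tag):
    p,d=vision.camera(n); cv2.imwrite(f"pics/{n}{tag}.png",p[:,:,::-1]); np.save(f"pics/{n}{tag}.npy",d); return p,d
def world(n,u,v,z):
    i=vision.camera_info(n);K=i["camera_matrix"];c=np.array([(u-K[0,2])/K[0,0]*z,(v-K[1,2])/K[1,1]*z,z])
    return i["R"].T@(c-i["t"])
def onplane(n,u,v,h):
    i=vision.camera_info(n);K=i["camera_matrix"];r=i["R"].T@np.array([(u-K[0,2])/K[0,0],(v-K[1,2])/K[1,1],1]);c=-i["R"].T@i["t"]
    return c+r*(h-c[2])/r[2]
def proj(n,X):
    i=vision.camera_info(n);c=i["R"]@np.asarray(X)+i["t"];q=i["camera_matrix"]@c;return q[:2]/q[2]
def cloud(n,d):
    i=vision.camera_info(n);K=i["camera_matrix"];v,u=np.mgrid[:420,:560]
    c=np.stack([(u-K[0,2])/K[0,0]*d,(v-K[1,2])/K[1,1]*d,d],-1);return (c-i["t"])@i["R"]
def crop(f,u0,v0,w,h,s):
    im=cv2.imread(f)[v0:v0+h,u0:u0+w]; return cv2.resize(im,None,fx=s,fy=s,interpolation=cv2.INTER_CUBIC)
E
python3 - <<'E'
from h import *
a=np.hstack([crop("pics/top0.png",312,160,66,50*66//66+10,6),crop("pics/top0.png",125,170,66,60,6)])
b=np.hstack([crop("pics/side0.png",262,272,80,60,5)[:, :400],crop("pics/side0.png",255,120,56,42,7)[:,:392]])
h=min(a.shape[0],360);a=a[:300+60];b=b[:240] if 0 else b
w=min(a.shape[1],b.shape[1]);m=np.vstack([a[:,:w],cv2.resize(b,(w,int(b.shape[0]*w/b.shape[1])))]) if b.shape[0] else a
m=m[:600] if m.shape[0]<=600 else cv2.resize(m,None,fx=600/m.shape[0],fy=600/m.shape[0]);print(a.shape,b.shape,m.shape)
cv2.imwrite("pics/m1.png",m)
# camera column/head points
for n in("side","top"):
    W=cloud(n,np.load(f"pics/{n}0.npy"));np.save(f"pics/{n}0w.npy",W)
    print(n,[ (u,v,W[v,u].round(3)) for u,v in ([(303,303),(313,292),(270,148),(275,130),(278,90),(278,190)] if n=="side" else [(341,196),(343,184),(165,198),(130,190),(190,205),(205,212)])])
E
```

```text
Traceback (most recent call last):
ValueError: all the input array dimensions except for the concatenation axis must match exactly, but along dimension 0, the array at index 0 has size 300 and the array at index 1 has size 294
```

```bash
cat >> h.py <<'E'
def mosaic(out,tiles):
    ims=[cv2.resize(cv2.imread(f)[v:v+w*3//4,u:u+w],(400,300),interpolation=cv2.INTER_CUBIC) for f,u,v,w in tiles]
    cv2.imwrite(out,np.vstack([np.hstack(ims[i:i+2]) for i in range(0,len(ims),2)]))
E
python3 - <<'E'
from h import *
mosaic("pics/m1.png",[("pics/top0.png",302,160,80),("pics/top0.png",110,165,100),("pics/side0.png",263,273,80),("pics/side0.png",245,115,60)])
for n in("side","top"):
    W=cloud(n,np.load(f"pics/{n}0.npy"));np.save(f"pics/{n}0w.npy",W)
    print(n,[ (u,v,W[v,u].round(3)) for u,v in ([(303,303),(313,292),(270,148),(275,130),(278,90),(278,190)] if n=="side" else [(341,196),(343,184),(165,198),(130,190),(190,205),(205,212)])])
E
```

```text
side [(303, 303, array([ 0.577, -0.174,  0.057])), (313, 292, array([ 0.611, -0.136,  0.059])), (270, 148, array([0.504, 0.325, 0.272])), (275, 130, array([0.525, 0.385, 0.307])), (278, 90, array([0.539, 0.466, 0.418])), (278, 190, array([0.538, 0.413, 0.02 ]))]
top [(341, 196, array([ 0.567, -0.141,  0.094])), (343, 184, array([ 0.613, -0.152,  0.059])), (165, 198, array([0.521, 0.391, 0.305])), (130, 190, array([0.533, 0.472, 0.37 ])), (190, 205, array([0.538, 0.377, 0.013])), (205, 212, array([0.515, 0.325, 0.001]))]
```

View pics/m1.png

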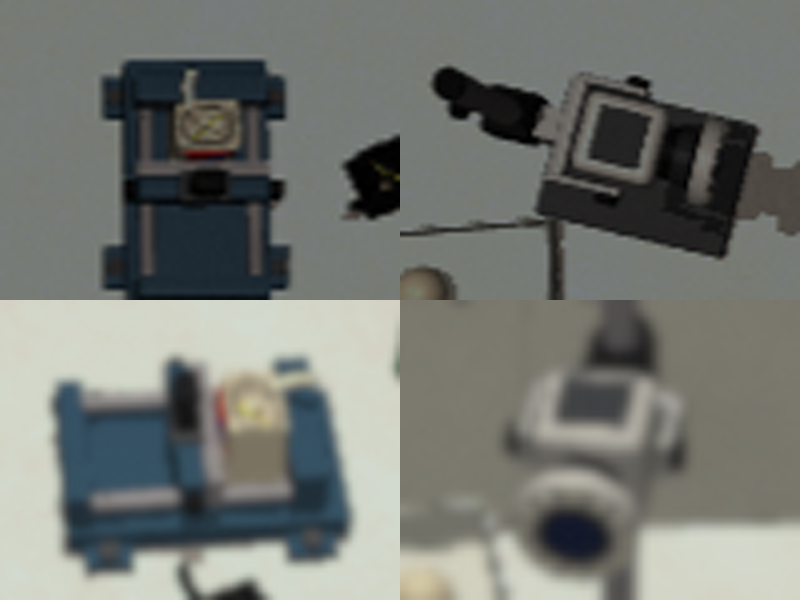

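```bash
python3 - <<'E'
from h import *
np.set_printoptions(precision=4,suppress=True)
W=np.load("pics/top0w.npy");P=cv2.imread("pics/top0.png");S=np.load("pics/side0w.npy");PS=cv2.imread("pics/side0.png")
def reg(W,x0,x1,y0,y1,z0,z1): return (W[...,0]>x0)&(W[...,0]<x1)&(W[...,1]>y0)&(W[...,1]<y1)&(W[...,2]>z0)&(W[...,2]<z1)
for nm,a in dict(vise=(.45,.72,-.24,-.06,.012,.03),visehi=(.45,.72,-.24,-.06,.05,.063),bone=(.58,.7,-.2,-.1,.07,.09),tab=(.53,.6,-.2,-.1,.085,.12)).items():
    for n,w in(("top",W),("side",S)):
        q=w[reg(w,*a)]
        if len(q)>8: print(nm,n,len(q),cv2.minAreaRect(q[:,:2].astype(np.float32)),np.median(q,0),q.min(0),q.max(0))
# foot of stand
q=W[reg(W,.4,.65,.28,.55,.010,.024)];print("foot",cv2.minAreaRect(q[:,:2].astype(np.float32)),len(q))
q=W[reg(W,.4,.65,.28,.55,.39,.46)];print("coltop T",np.median(q,0),len(q));q=S[reg(S,.4,.65,.28,.55,.36,.46)];print("coltop S",np.median(q,0),len(q))
# head points
for n,w in(("top",W),("side",S)):
    m=reg(w,.4,.65,.26,.5,.2,.34);q=w[m];print(n,len(q),q.min(0),q.max(0))
    for z in np.arange(.2,.34,.01):
        r=w[reg(w,.4,.65,.26,.5,z,z+.01)]
        if len(r):print(z.round(2),len(r),r.mean(0),r.min(0)[:2],r.max(0)[:2])
E
```

```text
vise top 581 ((0.6102071404457092, -0.14497679471969604), (0.23511183261871338, 0.1360403448343277), 6.215410232543945) [ 0.5488 -0.1399  0.0217] [ 0.4933 -0.2128  0.012 ] [ 0.7197 -0.0646  0.0299]
vise side 729 ((0.6084309220314026, -0.14831718802452087), (0.23162880539894104, 0.1317141354084015), 4.577147006988525) [ 0.5531 -0.1769  0.0201] [ 0.4941 -0.2132  0.0121] [ 0.7194 -0.0738  0.0299]
visehi top 412 ((0.6102589964866638, -0.14083147048950195), (0.23757804930210114, 0.1092844009399414), 9.995448112487793) [ 0.586  -0.1488  0.0571] [ 0.4934 -0.2001  0.0502] [ 0.7178 -0.0664  0.063 ]
visehi side 422 ((0.6100006103515625, -0.14602622389793396), (0.2369883954524994, 0.10890839993953705), 9.400595664978027) [ 0.6037 -0.1638  0.0557] [ 0.4961 -0.201   0.05  ] [ 0.7181 -0.0729  0.0629]
bone top 85 ((0.6165077686309814, -0.1493232697248459), (0.04175174981355667, 0.05323849990963936), 89.16664123535156) [ 0.6106 -0.1394  0.0755] [ 0.59   -0.1703  0.0702] [ 0.6433 -0.1283  0.088 ]
bone side 82 ((0.6177658438682556, -0.15064017474651337), (0.054516684263944626, 0.04627783223986626), 1.
[... 1720 characters left out ...]
.3437]
0.24 34 [0.5067 0.3346 0.245 ] [0.4802 0.3264] [0.5453 0.373 ]
0.25 48 [0.5137 0.3386 0.2553] [0.4767 0.324 ] [0.5549 0.412 ]
0.26 62 [0.519  0.3519 0.2651] [0.4754 0.3185] [0.5707 0.4321]
0.27 105 [0.5203 0.3606 0.275 ] [0.4754 0.3208] [0.5707 0.4922]
0.28 168 [0.5211 0.385  0.285 ] [0.4755 0.3176] [0.5669 0.4944]
0.29 134 [0.5211 0.3855 0.295 ] [0.4873 0.3159] [0.555 0.493]
0.3 140 [0.5245 0.4065 0.3044] [0.493  0.3635] [0.5512 0.481 ]
0.31 12 [0.5379 0.4721 0.3161] [0.5293 0.4654] [0.5472 0.4818]
0.32 14 [0.5381 0.4717 0.3246] [0.5293 0.4663] [0.5472 0.4786]
0.33 14 [0.5387 0.4692 0.3353] [0.5291 0.4608] [0.5474 0.4764]
0.34 15 [0.5373 0.4695 0.3445] [0.5291 0.4598] [0.5472 0.4754]
```

```bash
python3 - <<'E'
from h import *
np.set_printoptions(precision=4,suppress=True)
W=np.load("pics/top0w.npy");S=np.load("pics/side0w.npy")
def plane(q,it=6,th=.004):
    m=np.ones(len(q),bool)
    for _ in range(it):
        c=q[m].mean(0);n=np.linalg.svd(q[m]-c)[2][2];r=(q-c)@n;s=max(th,0);m=abs(r)<s if _<it-1 else m
    return c,n*np.sign(n[2]+1e-9),m.sum(),len(q),np.std(r[m])
tf=W[185:207,157:174].reshape(-1,3);tf=tf[tf[:,2]>.26];print("topface T",plane(tf))
ts=S[126:136,266:283].reshape(-1,3);ts=ts[ts[:,2]>.26];print("topface S",plane(ts))
v,u=np.mgrid[138:162,260:284];q=S[138:162,260:284]
m=(q[...,1]<.36)&(q[...,2]>.2)&(q[...,1]>.3)
print("front S",plane(q[m]),q[m].min(0),q[m].max(0))
print((q[::3,::3,1]*1000).round())
print((q[::3,::3,2]*1000).round())
# foot edge pixel corners in top tile2
for X,Y in[(758,125),(720,257),(540,213)]: print("foot",onplane("top",110+(X-400)/4,165+Y/4,.016))
for X,Y in[(147,108),(150,275),(256,110),(258,270)]: print("rod",onplane("top",302+X/5,160+Y/5,.039))
for X,Y in[(122,62),(266,60)]: print("visetop",onplane("top",302+X/5,160+Y/5,.04))
for X,Y in[(126,297),(271,295)]: print("visebot",onplane("top",302+X/5,160+Y/5,.04))
for X,Y in[(187,170),(230,170),(187,198),(230,198)]: print("tab",onplane("top",302+X/5,160+Y/5,.0935))
for X,Y in[(175,103),(240,100),(175,152),(242,152)]: print("bone",onplane("top",302+X/5,160+Y/5,.08))
E
```

```text
topface T (array([0.5214, 0.3806, 0.348 ]), array([-0.1619,  0.9613,  0.2231]), np.int64(60), 353, np.float64(0.0022359266248570147))
topface S (array([0.5211, 0.3896, 0.3026]), array([-0.0106, -0.1756,  0.9844]), np.int64(129), 168, np.float64(0.0020209349818307667))
front S (array([0.5069, 0.3301, 0.2655]), array([0.1999, 0.9732, 0.1139]), np.int64(183), 269, np.float64(0.0021355395863348623)) [0.4767 0.3159 0.2263] [0.5393 0.3599 0.2967]
[[1125.  395.  371.  369.  368.  363.  359.  364.]
 [1118. 1127.  340.  332.  332.  349.  358.  366.]
 [1121.  333.  328.  330.  329.  322.  325.  368.]
 [1120.  336.  329.  330.  324.  328.  327. 1127.]
 [ 746.  341.  333.  332.  328.  332.  322.  735.]
 [ 722.  718.  333.  333.  332.  327.  330.  709.]
 [ 632.  697.  691.  339.  328.  326.  463.  691.]
 [ 624.  675.  670.  668.  677.  473.  470.  658.]]
[[-176.  270.  284.  285.  286.  288.  291.  287.]
 [-190. -196.  291.  296.  296.  285.  279.  274.]
 [-211.  284.  287.  285.  286.  290.  287.  260.]
 [-230.  270.  274.  273.  277.  274.  274. -237.]
 [  -7.  255.  260.  260.  262.  259.  265.   -3.]
 [  -7.   -6.  247.  247.  247.  250.  248.   -2.]
 [  36.   -7.   -4.  230.  237.  238.  146.   -6.]
 [  26.   -8.   -5.   -5.  -11.  126.  128.    0.]]
foot [0.5687 0.344  0.016 ]
foot [0.4526 0.3724 0.016 ]
foot [0.4881 0.531  0.016 ]
rod [ 0.6243 -0.1143  0.039 ]
rod [ 0.5084 -0.1169  0.039 ]
rod [ 0.6242 -0.1895  0.039 ]
rod [ 0.5132 -0.1906  0.039 ]
visetop [ 0.6561 -0.0968  0.04  ]
visetop [ 0.6592 -0.1963  0.04  ]
visebot [ 0.4929 -0.1004  0.04  ]
visebot [ 0.4961 -0.1993  0.04  ]
tab [ 0.5733 -0.1356  0.0935]
tab [ 0.5738 -0.1641  0.0935]
tab [ 0.5545 -0.1356  0.0935]
tab [ 0.555  -0.1641  0.0935]
bone [ 0.6208 -0.129   0.08  ]
bone [ 0.6236 -0.1727  0.08  ]
bone [ 0.5874 -0.1291  0.08  ]
bone [ 0.5882 -0.174   0.08  ]
```

```bash
python3 - <<'E'
from h import *
np.set_printoptions(precision=4,suppress=True)
for n in("side","top"):
    D=[];C=[]
    for _ in range(10):
        p,d=vision.camera(n);D.append(np.where(d>0,d,np.nan));C.append(p.astype(float))
    C=np.mean(C,0).round().astype(np.uint8);cv2.imwrite(f"pics/{n}A.png",C[:,:,::-1]);np.save(f"pics/{n}A.npy",cloud(n,np.nanmedian(D,0)))
def plane(q,w0,th):
    m=np.ones(len(q),bool);n=np.array(w0,float);n/=np.linalg.norm(n);c=np.median(q,0)
    for th_ in (3*th,2*th,th,th,th,th):
        m=abs((q-c)@n)<th_;c=q[m].mean(0);n=np.linalg.svd(q[m]-c)[2][2]
    return c,n*np.sign(n@w0),m
S=np.load("pics/sideA.npy");T=np.load("pics/topA.npy");CS=cv2.imread("pics/sideA.png");CT=cv2.imread("pics/topA.png")
v,u=np.mgrid[:420,:560]
m=(S[...,1]<.345)&(S[...,1]>.3)&(S[...,2]>.21)&(S[...,0]>.45)&(S[...,0]<.56)
for nm,k in(("all",m),("bright",m&(CS.min(2)>110))):
    c,n,i=plane(S[k],(-.22,-.97,-.15),.003);print(nm,k.sum(),i.sum(),c,n,"yaw",np.degrees(np.arctan2(-n[0],-n[1])),"tilt",np.degrees(np.arcsin(-n[2])))
    uu,vv=u[k][i],v[k][i];print(uu.min(),uu.max(),vv.min(),vv.max())
for nm,P,sl in(("S",S,np.s_[126:136,266:283]),("T",T,np.s_[185:207,157:174])):
    q=P[sl].reshape(-1,3);q=q[(q[:,2]>.25)&(q[:,2]<.33)];c,n,i=plane(q,(-.03,-.15,.98),.003);print("top",nm,len(q),i.sum(),c,n,"tilt along",np.degrees(np.arcsin(-(n@[-.22,-.975,0]))),np.degrees(np.arcsin(n@[.975,-.22,0])))
print((S[136:164:2,260:286:2,1]*1000).round());print(CS[136:164:2,260:286:2].min(2))
mosaic("pics/m2.png",[("pics/sideA.png",254,132,40),("pics/topA.png",148,178,48)])
E
```

```text
all 254 218 [0.5072 0.3296 0.2637] [-0.2087 -0.966  -0.1525] yaw 12.18873003784487 tilt 8.771467549682669
262 280 142 156
bright 84 57 [0.5068 0.3297 0.2708] [-0.1996 -0.9698 -0.14  ] yaw 11.632088220573737 tilt 8.049667335159963
262 280 142 156
top S 168 139 [0.5214 0.3891 0.3025] [-0.0099 -0.1903  0.9817] tilt along -10.818890591442988 1.8481528550703343
top T 352 260 [0.5229 0.392  0.3059] [ 0.0316 -0.1932  0.9806] tilt along -10.453625298106925 4.207290349289998
[[1118.  399.  401.  373.  370.  371.  367.  366.  364.  363.  363.  386.
   383.]
 [1122.  402.  401.  371.  372.  368.  367.  364.  365.  362.  363.  387.
   379.]
 [1124. 1122. 1150.  373.  363.  355.  352.  357.  361.  363.  364.  387.
   379.]
 [1127. 1121.  344.  333.  329.  328.  327.  329.  330.  367.  367.  388.
  1121.]
 [1123. 1119.  333.  329.  332.  323.  327.  321.  323.  329.  366. 1126.
  1126.]
 [1120.  336.  332.  329.  331.  328.  327.  327.  324.  323.  331. 1126.
  1123.]
 [1120.  337.  336.  333.  330.  327.  325.  325.  325.  321.  326. 1126.
  1126.]
 [ 739.  338.  338.  332.  332.  329.  328.  325
[... 604 characters left out ...]
94  93  83  80  91 100 104  98  80  82]
 [109 106 104 114 128 130 121  96  73  89  90  82  86]
 [109 111 129 150 157 163 163 157 129  99  90  90 103]
 [109 116 123 124 105 107 109 124 139 131  98  97 108]
 [110 110 106  85  62  60  66  90 104 119 105 103 109]
 [111 102  92  53  22  20  23  43  84 103 108 132 136]
 [166 134  88  43  19  19  19  22  62  97 132 188 192]
 [190 174 112  71  38  23  22  31  70  99 142 196 199]
 [175 194 165 117  89  70  65  76  92  97 146 196 198]
 [177 198 198 182 151 137 127 125  92  84 146 198 199]
 [147 192 200 199 199 196 190 174  93  81 145 196 199]
 [152 198 200 200 202 201 200 178  93  82 146 197 200]
 [153 184 201 200 200 201 201 179  93  81 146 198 200]]
```

View pics/m2.png

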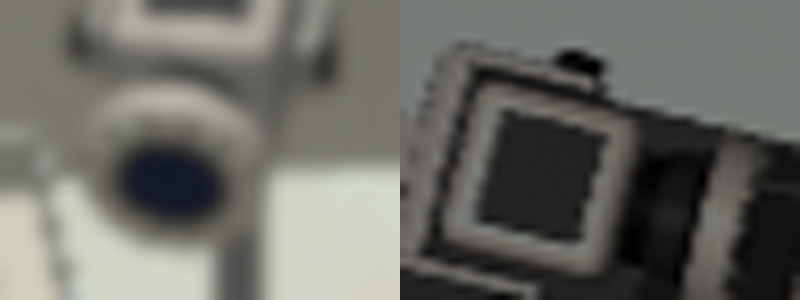

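```bash
python3 - <<'E'
from h import *
np.set_printoptions(precision=4,suppress=True)
D=[]
for _ in range(20):
    p,d=vision.camera("side");D.append(d)
D=np.array(D);print("std",D[:,148,270].std(),D[:,130,275].std());S=cloud("side",D.mean(0));np.save("pics/sideB.npy",S)
m=(S[...,1]<.345)&(S[...,1]>.3)&(S[...,2]>.21)&(S[...,0]>.45)&(S[...,0]<.56)&(D.std(0)<.006)
def fit(q,w0):
    c=q.mean(0);n=np.linalg.svd(q-c)[2][2];n*=np.sign(n@w0);return c,n,np.std((q-c)@n)
for e in(0,1,2,3):
    k=cv2.erode(m.astype(np.uint8),np.ones((3,3)),iterations=e)>0
    c,n,s=fit(S[k],np.array([-.2,-.97,-.1]));print(e,k.sum(),c,n,s,"yaw",np.degrees(np.arctan2(-n[0],-n[1])),"tilt",np.degrees(np.arcsin(-n[2])))
# disc extent along level / up axes
y=np.radians(12.3);t=np.radians(9.7);l=np.array([-np.sin(y)*np.cos(t),-np.cos(y)*np.cos(t),-np.sin(t)]);h=np.array([np.cos(y),-np.sin(y),0]);z=np.cross(l,h);z*=np.sign(z[2])
q=S[m];print("ext h",np.percentile((q-c)@h,[0,1,99,100]),"z",np.percentile((q-c)@z,[0,1,99,100]))
print("pixel centre of disc, from crop:",[world("side",271,149.5,np.median(D[:,149,271]))])
for sl in(np.s_[124:137,266:284],):
    q=S[sl].reshape(-1,3);q=q[(q[:,2]>.29)&(q[:,2]<.33)];
    for _ in range(4):
        c,n,s=fit(q,np.array([0,0,1]));q=q[abs((q-c)@n)<2.2*s]
    print("top",len(q),c,n,s,np.degrees(np.arctan2(-(n@[np.sin(y),np.cos(y),0]),n[2])),np.degrees(n@h))
E
```

```text
std 0.0035187965 0.003428571
0 238 [0.5074 0.33   0.2669] [-0.2093 -0.9739 -0.0883] 0.002596792363954584 yaw 12.1280485139577 tilt 5.0675778749451625
1 103 [0.5087 0.3289 0.2667] [-0.2123 -0.9691 -0.1258] 0.0013567646475153498 yaw 12.357608550707727 tilt 7.2283851030117905
2 13 [0.5082 0.3273 0.2703] [-0.1951 -0.9543 -0.2262] 0.000583487024726608 yaw 11.553963914039029 tilt 13.072698730479207
3 0 [nan nan nan] [-0. -0. -1.] nan yaw 0.0 tilt 90.0
ext h [nan nan nan nan] z [nan nan nan nan]
pixel centre of disc, from crop: [array([0.5076, 0.327 , 0.2648])]
top 160 [0.5208 0.3877 0.3017] [-0.0273 -0.2056  0.9782] 0.0020890892338566685 11.93226131342006 0.9821470161794071<stdin>:9: RuntimeWarning: Mean of empty slice.
  ret = um.true_divide(
  ret = _var(a, axis=axis, dtype=dtype, out=out, ddof=ddof,
  arrmean = um.true_divide(arrmean, div, out=arrmean,
  ret = ret.dtype.type(ret / rcount)
```

```bash
cat >> h.py <<'E'
from scipy.spatial.transform import Rotation as Ro
def delta(pos,R):
    s=status.sense();C=Ro.from_quat(s["ee_rot"]);np.set_printoptions(precision=4,suppress=True)
    print("t",s["t"],"pos",s["tool_pos"],"F",s["wrist_force"],"w",s["grip_width"],s["finger_force"],"j",s["joints"])
    print("cm in tool",C.inv().apply(np.array(pos)-s["tool_pos"])*100,"rot",(C.inv()*R).as_rotvec())
def down(yaw): # tool z down, tool x at yaw (deg)
    a=np.radians(yaw);x=np.array([np.cos(a),np.sin(a),0]);z=np.array([0,0,-1.]);return Ro.from_matrix(np.c_[x,np.cross(z,x),z])
E
python3 -c "
from h import *
delta([.5655,-.150,.2472],down(181.2)); print(bot.tcp_to_tips)"
```

```text
t 2.1 pos [ 0.2095 -0.5888  0.2483] F [ 0.6047 -0.8285  0.509 ] w 0.08538365951961585 0.0 j [-1.348   0.0527  1.6129 -0.      1.476  -0.119 ]
cm in tool [ 48.2509 -29.4111   0.1085] rot [-0.     -0.     -2.8207]
0.017
```

Request:
{"name": "servo_tool", "arguments": {"targets": [[0,2,-1.2,0,0,0,0],[0,3.5,-2.1,0,0,0,0],[0,4,-2.4,0,0,0,0],[0,4,-2.4,0,0,0,0],[0,4,-2.4,0,0,0,0],[0,4,-2.4,0,0,0,0],[0,4,-2.4,0,0,0,0],[0,4,-2.4,0,0,0,0]]}}

```text
t: 2.9
tool_pos: [0.429, -0.3216, 0.2486]
ee_rot: [0.985, 0.17, 0.0, 0.0]
wrist_force: [0.3, -0.7, 0.2]
grip_width: 0.085
finger_force: 0.0
```

Request:
{"name": "servo_tool", "arguments": {"targets": [[0,4,-2.4,0,0,0,0],[0,4,-2.4,0,0,0,0],[0,4,-2.4,0,0,0,0],[0,3.5,-2.1,0,0,0,0],[0,2,-1.2,0,0,0,0],[0,1,-0.6,0,0,0,0],[0,0,0,0,0,0,-0.08],[0,0,0,0,0,0,-0.14]]}}

```text
t: 3.7
tool_pos: [0.5651, -0.1567, 0.2482]
ee_rot: [0.96, 0.28, -0.0, 0.0]
wrist_force: [-0.4, 0.0, -0.3]
grip_width: 0.0856
finger_force: 0.0
```

Request:
{"name": "servo_tool", "arguments": {"targets": [[0,0,0,0,0,0,-0.14],[0,0,0,0,0,0,-0.14],[0,0,0,0,0,0,-0.14],[0,0,0,0,0,0,-0.14],[0,0,0,0,0,0,-0.14],[0,0,0,0,0,0,-0.14],[0,0,0,0,0,0,-0.14],[0,0,0,0,0,0,-0.14]]}}

```text
t: 4.5
tool_pos: [0.5647, -0.1575, 0.2483]
ee_rot: [0.665, 0.747, -0.0, 0.0]
wrist_force: [-0.1, -0.3, -0.5]
grip_width: 0.0854
finger_force: 0.0
```

Request:
{"name": "servo_tool", "arguments": {"targets": [[0,0,0,0,0,0,-0.14],[0,0,0,0,0,0,-0.14],[0,0,0,0,0,0,-0.14],[0,0,0,0,0,0,-0.14],[0,0,0,0,0,0,-0.14],[0,0,0,0,0,0,-0.14],[0,0,0,0,0,0,-0.14],[0,0,0,0,0,0,-0.14]]}}

```text
t: 5.3
tool_pos: [0.5648, -0.1575, 0.2483]
ee_rot: [0.167, 0.986, -0.0, -0.0]
wrist_force: [0.2, -0.3, -0.3]
grip_width: 0.0853
finger_force: 0.0
```

```bash
python3 -c "
from h import *
delta([.5655,-.150,.13],down(181.2))"
```

```text
t 5.3 pos [ 0.5648 -0.1575  0.2483] F [ 0.1988 -0.3326 -0.3488] w 0.08531583968309227 0.0 j [-0.3986 -0.0385  1.7045 -0.0004  1.4757 -1.6342]
cm in tool [ 0.175   0.7348 11.8331] rot [-0.0004 -0.0002 -0.3561]
```

Request:
{"name": "servo_tool", "arguments": {"targets": [[0,0,0,2,0,0,-0.14],[0,0,0,3,0,0,-0.14],[0,0,0,3,0,0,-0.076],[0,0,0.4,2,0,0,0],[0,-0.1,0.35,1.5,0,0,0],[0,0,0,0,0,0,0]]}}

```text
t: 5.9
tool_pos: [0.5644, -0.1487, 0.1307]
ee_rot: [-0.008, 1.0, 0.001, -0.002]
wrist_force: [-0.8, -0.2, -0.8]
grip_width: 0.0857
finger_force: 0.0
```

```bash
python3 -c "
from h import *
delta([.5655,-.150,.083],down(181.2))
snap('side','1');snap('top','1')
mosaic('pics/m3.png',[('pics/side1.png',253,253,100),('pics/top1.png',302,160,80)])"
```

```text
t 5.9 pos [ 0.5644 -0.1487  0.1307] F [-0.8273 -0.1639 -0.8483] w 0.08566913997678853 0.0 j [-0.385   0.0593  1.8094 -0.0001  1.2776 -1.9716]
cm in tool [-0.1253 -0.1418  4.7643] rot [ 0.0018 -0.0044 -0.0051]
```

View pics/m3.png

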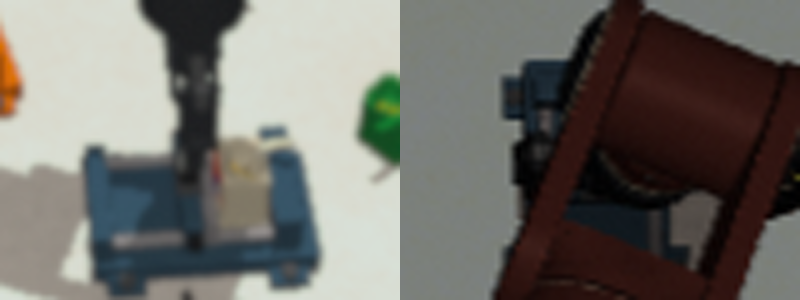

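The gripper hangs over the tab (crop pixel ~(190,180), full image ~(300,298)), clear of the bone. Next I descend and pinch.

Request:
{"name": "servo_tool", "arguments": {"targets": [[0,0,0,2,0,0,0],[0,-0.1,-0.1,1.8,0,0,0],[0,0,0,1,0,0,0],[0.9,0,0,0,0,0,0],[0.9,0,0,0,0,0,0],[0.9,0,0,0,0,0,0],[0.9,0,0,0,0,0,0],[0.9,0,0,0,0,0,0]], "squeeze": 30}}

```text
t: 6.8
tool_pos: [0.5678, -0.1482, 0.0868]
ee_rot: [-0.008, 1.0, 0.002, 0.001]
wrist_force: [-1.8, 8.0, 6.6]
grip_width: 0.0215
finger_force: 31.8
```

Request:
{"name": "servo_tool", "arguments": {"targets": [[0.9,0,0,0,0,0,0],[0.9,0.2,0,0,0,0,0]]}}

```text
t: 7.0
tool_pos: [0.5668, -0.1483, 0.0868]
ee_rot: [-0.008, 1.0, 0.002, 0.002]
wrist_force: [3.4, 8.0, 2.1]
grip_width: 0.0211
finger_force: 31.1
```

Request:
{"name": "servo_tool", "arguments": {"targets": [[0.9,0.3,0,0,0,0,0],[0.9,0.5,0,0,0,0,0],[0.9,0.6,0,0,0,0,0],[0.9,0.6,0,0,0,0,0],[0.9,0.6,0,0,0,0,0],[0.9,0.5,0,0,0,0,0],[0.9,0.4,0,0,0,0,0],[0.9,0,0,0,0,0,0]]}}

```text
t: 7.8
tool_pos: [0.5313, -0.1489, 0.0868]
ee_rot: [-0.008, 1.0, 0.002, 0.002]
wrist_force: [0.6, 8.3, 4.0]
grip_width: 0.0214
finger_force: 31.4
```

Request:
{"name": "servo_tool", "arguments": {"targets": [[0,0,0,0,0,0,0],[0,0,0,0,0,0,0],[0,0,0,0,0,0,0],[0,0,0,-0.5,0,0,0],[0,0,0,-2,0,0,0],[0,0,0,-2,0,0,0],[0,0,0,-1.5,0,0,0]]}}

```text
t: 8.5
tool_pos: [0.5305, -0.151, 0.147]
ee_rot: [-0.008, 1.0, -0.0, 0.001]
wrist_force: [0.7, 0.2, 0.6]
grip_width: 0.0852
finger_force: 0.0
```

```bash
python3 -c "
from h import *
delta([.605,-.150,.15],down(181.2))
snap('side','2');snap('top','2')
mosaic('pics/m4.png',[('pics/side2.png',263,263,80),('pics/top2.png',302,160,80)])
S=cloud('side',np.load('pics/side2.npy'));m=(S[...,0]>.58)&(S[...,0]<.66)&(S[...,1]>-.2)&(S[...,1]<-.1)&(S[...,2]>.07)&(S[...,2]<.085);q=S[m];print(len(q),q.mean(0),cv2.minAreaRect(q[:,:2].astype(np.float32)))"
```

```text
t 8.5 pos [ 0.5305 -0.151   0.147 ] F [0.6816 0.1577 0.6074] w 0.08523150268039098 0.0 j [-0.4123 -0.0381  1.8783 -0.0001  1.2999 -1.999 ]
cm in tool [-7.4507 -0.0144 -0.2911] rot [-0.0007  0.0013 -0.005 ]
85 [ 0.6111 -0.149   0.0739] ((0.6169697642326355, -0.1517726480960846), (0.05580935999751091, 0.04469383507966995), 0.3306253254413605)
```

View pics/m4.png

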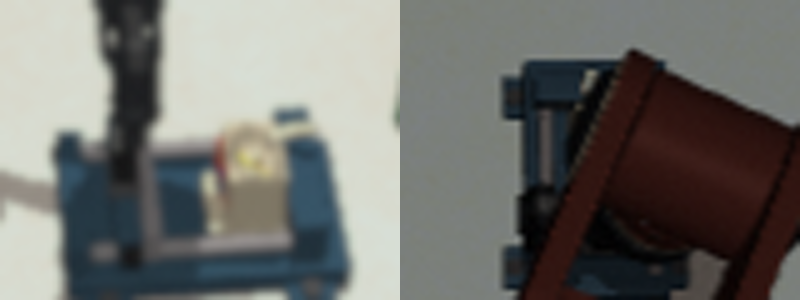

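Jaw is ~35 mm open (tab now near crop pixel (125,170)), and the bone stayed upright with its toe visible at crop (212,205). Moving over the bone.

Request:
{"name": "servo_tool", "arguments": {"targets": [[0,-1.5,0,0,0,0,0],[0,-2.5,0,0,0,0,0],[0,-2.2,0,0,0,0,0],[0,-1.3,0,0,0,0,0],[0,0,0,2,0,0,0],[0,0,0,2.5,0,0,0],[0,0,0,2,0,0,0],[0,0,0,0.8,0,0,0]]}}

```text
t: 9.4
tool_pos: [0.6028, -0.1487, 0.0684]
ee_rot: [-0.008, 1.0, 0.001, -0.003]
wrist_force: [-0.3, 0.1, -0.5]
grip_width: 0.0857
finger_force: 0.0
```

Request:
{"name": "servo_tool", "arguments": {"targets": [[0,0,0,0.3,0,0,0],[0,0,0,0,0,0,0]]}}

```text
t: 9.6
tool_pos: [0.605, -0.1495, 0.0692]
ee_rot: [-0.008, 1.0, 0.0, -0.0]
wrist_force: [0.4, 0.6, -0.7]
grip_width: 0.0854
finger_force: 0.0
```

```bash
python3 -c "
from h import *
delta([.606,-.150,.064],down(181.2))
snap('side','3')
mosaic('pics/m5.png',[('pics/side3.png',263,263,80),('pics/side3.png',283,273,50)])"
```

```text
t 9.6 pos [ 0.605  -0.1495  0.0692] F [ 0.3894  0.629  -0.7221] w 0.08538176317943766 0.0 j [-0.3616  0.2186  1.7463 -0.      1.177  -1.9485]
cm in tool [-0.0944 -0.0502  0.5231] rot [ 0.0001 -0.0002 -0.0048]
```

View pics/m5.png

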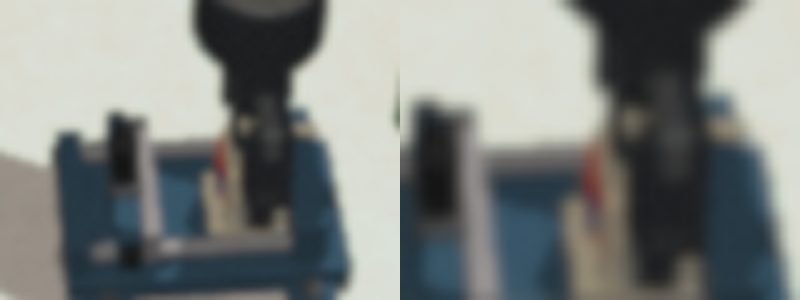

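Request:
{"name": "servo_tool", "arguments": {"targets": [[0,0.2,0,0.3,0,0,0],[0,0,0,0,0,0,0],[0.7,0,0,0,0,0,0],[0.7,0,0,0,0,0,0],[0.7,0,0,0,0,0,0],[0.7,0,0,0,0,0,0],[0.7,0,0,0,0,0,0],[0.7,0,0,0,0,0,0]], "squeeze": 45}}

```text
t: 10.45
tool_pos: [0.6032, -0.1495, 0.0667]
ee_rot: [-0.008, 1.0, -0.0, 0.0]
wrist_force: [-1.4, 0.3, 3.9]
grip_width: 0.0431
finger_force: 48.4
```

```bash
python3 -c "
from h import *
delta([.606,-.150,.064],down(181.2))"
```

```text
t 10.45 pos [ 0.6032 -0.1495  0.0667] F [-1.3994  0.3217  3.8513] w 0.04313839917835663 48.404213804751635 j [-0.3627  0.2178  1.752  -0.0001  1.1718 -1.9497]
cm in tool [-0.2837 -0.051   0.2738] rot [-0.0001  0.     -0.0047]
```

Request:
{"name": "servo_tool", "arguments": {"targets": [[0.7,0,0,-0.5,0,0,0],[0.7,0,0,-1.5,0,0,0],[0.7,0,0,-2.5,0,0,0],[0.7,0,0,-3,0,0,0],[0.7,0,0,-3.2,0,0,0],[0.7,0,0,-2.5,0,0,0],[0.7,0,0,-1.5,0,0,0],[0.7,0,0,-0.5,0,0,0]]}}

```text
t: 11.25
tool_pos: [0.604, -0.1498, 0.2211]
ee_rot: [-0.008, 1.0, -0.001, 0.002]
wrist_force: [-0.3, -0.4, -1.5]
grip_width: 0.0433
finger_force: 48.0
```

```bash
cat >> h.py <<'E'
yw,tl=np.radians(12.2),np.radians(10)
L=np.array([-np.sin(yw)*np.cos(tl),-np.cos(yw)*np.cos(tl),-np.sin(tl)]);H=np.array([-np.sin(yw)*np.sin(tl),-np.cos(yw)*np.sin(tl),np.cos(tl)])
LENS=np.array([.5078,.3292,.2645]);FOC=LENS+.12*L
GR=Ro.from_matrix(np.c_[-L,np.cross(H,L),-H])
def goal(bx=-.0024,bz=.0157): # bone_center in tool frame (x,z)
    bc=FOC+.02*L-.002*H
    return bc-GR.apply([bx,0,bz])
E
python3 -c "
from h import *
g=goal();print('goal',g,'foc',FOC)
delta(g,GR)
snap('side','4')
mosaic('pics/m6.png',[('pics/side4.png',263,203,100),('pics/side4.png',290,235,50)])"
```

```text
goal [0.47866074 0.19442556 0.25409788] foc [0.48282628 0.21369199 0.24366222]
t 11.25 pos [ 0.604  -0.1498  0.2211] F [-0.2629 -0.4498 -1.5033] w 0.043291409139926504 47.965813502669334 j [-0.3626  0.0616  1.6494  0.      1.4265 -1.9497]
cm in tool [11.9576 34.6163 -3.3963] rot [-0.1547  0.1286  1.7952]
```

View pics/m6.png

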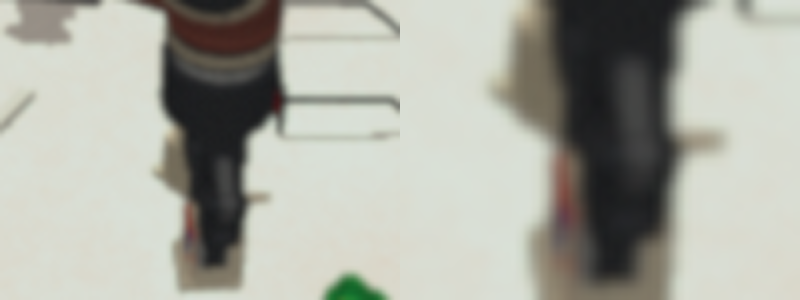

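Request:
{"name": "servo_tool", "arguments": {"targets": [[0.7,0.4,1,-0.1,0,0,0],[0.7,1,2.2,-0.3,0,0,0],[0.7,1.4,3.3,-0.4,0,0,0],[0.7,1.7,4,-0.5,0,0,0],[0.7,1.7,4,-0.5,0,0,0],[0.7,1.7,4,-0.5,0,0,0],[0.7,1.5,3.5,-0.4,0,0,0],[0.7,1.2,2.8,-0.3,0,0,0]]}}

```text
t: 12.1
tool_pos: [0.4906, 0.099, 0.2463]
ee_rot: [-0.009, 1.0, 0.0, -0.002]
wrist_force: [0.9, 0.0, -2.2]
grip_width: 0.0435
finger_force: 48.0
```

Request:
{"name": "servo_tool", "arguments": {"targets": [[0.7,0.9,2,-0.2,0,0,0],[0.7,0.4,1,-0.1,0,0,0],[0.7,0,0,0,0,0,0.06],[0.7,0,0,0,0,0,0.12],[0.7,0,0,0,0,0,0.14],[0.7,0,0,0,0,0,0.14],[0.7,0,0,0,0,0,0.14],[0.7,0,0,0,0,0,0.14]]}}

```text
t: 12.9
tool_pos: [0.479, 0.1262, 0.2496]
ee_rot: [0.357, 0.934, -0.001, -0.001]
wrist_force: [-0.3, 0.1, -1.6]
grip_width: 0.0437
finger_force: 48.0
```

Request:
{"name": "servo_tool", "arguments": {"targets": [[0.7,0,0,0,0,0,0.14],[0.7,0,0,0,0,0,0.14],[0.7,0,0,0,0,0,0.14],[0.7,0,0,0,0,0,0.14],[0.7,0,0,0,0,0,0.14],[0.7,0,0,0,0,0,0.14],[0.7,0,0,0,0,0,0.14],[0.7,0,0,0,0,0,0.12]]}}

```text
t: 13.7
tool_pos: [0.479, 0.1262, 0.2496]
ee_rot: [0.792, 0.61, -0.001, -0.001]
wrist_force: [-0.5, -0.5, -1.4]
grip_width: 0.0435
finger_force: 48.0
```

```bash
python3 -c "
from h import *
delta(goal(),GR)"
```

```text
t 13.7 pos [0.479  0.1262 0.2496] F [-0.5492 -0.5206 -1.422 ] w 0.04351239276549157 47.96878586523235 j [ 0.1073 -0.2642  1.9039 -0.0002  1.5047  0.3662]
cm in tool [ 6.5863 -1.7813 -0.4491] rot [ 0.0015  0.1756 -0.0461]
```

Request:
{"name": "servo_tool", "arguments": {"targets": [[0.7,1,-0.3,0,0,0,-0.023],[0.7,1.5,-0.5,0,0,0,-0.023],[0.7,0,0,0,0,0.06,0],[0.7,0,0,0,0,0.06,0],[0.7,0,0,0,0,0.055,0],[0.7,0,0,0,0,0,0]]}}

```text
t: 14.3
tool_pos: [0.4772, 0.1523, 0.2501]
ee_rot: [0.773, 0.628, 0.067, -0.055]
wrist_force: [-0.7, 0.2, -1.1]
grip_width: 0.0429
finger_force: 47.9
```

```bash
python3 -c "
from h import *
delta(goal(),GR)"
```

```text
t 14.3 pos [0.4772 0.1523 0.2501] F [-0.66    0.2146 -1.1433] w 0.04291355823389924 47.873628940433264 j [ 0.0709 -0.3036  1.9413  0.1691  1.4588  0.2614]
cm in tool [ 4.1612 -0.7142  0.3327] rot [-0.0026  0.0001  0.007 ]
```

Request:
{"name": "servo_tool", "arguments": {"targets": [[0.7,0.7,-0.2,0,0,0,0.007],[0.7,1.2,-0.2,0.1,0,0,0],[0.7,1.2,-0.2,0.1,0,0,0],[0.7,0.7,-0.1,0.1,0,0,0],[0.7,0.4,0,0,0,0,0],[0.7,0,0,0,0,0,0],[0.7,0,0,0,0,0,0]]}}

```text
t: 15.0
tool_pos: [0.4797, 0.1952, 0.2556]
ee_rot: [0.775, 0.625, 0.067, -0.055]
wrist_force: [-0.1, -0.0, -1.0]
grip_width: 0.043
finger_force: 47.9
```

```bash
python3 - <<'E'
from h import *
delta(goal(),GR)
D={}
for n in("side","top"):
    d=[]
    for _ in range(12):
        p,q=vision.camera(n);d.append(q)
    cv2.imwrite(f"pics/{n}5.png",p[:,:,::-1]);D[n]=cloud(n,np.median(d,0));np.save(f"pics/{n}5w.npy",D[n])
print(proj("side",FOC),proj("top",FOC),proj("side",FOC+.02*L-.031*H),proj("side",FOC+.02*L+.027*H))
mosaic("pics/m7.png",[("pics/side5.png",240,120,80),("pics/top5.png",140,150,120)])
E
```

```text
t 15.0 pos [0.4797 0.1952 0.2556] F [-0.1029 -0.014  -1.0033] w 0.04304797258578424 47.874473724514246 j [ 0.159  -0.2711  1.9063  0.1643  1.4453  0.357 ]
cm in tool [-0.1228 -0.0859  0.1308] rot [-0.0012 -0.0001 -0.0008]
[265.0854 173.9618] [228.4646 214.6036] [264.4691 184.8035] [263.6511 172.5213]
```

View pics/m7.png

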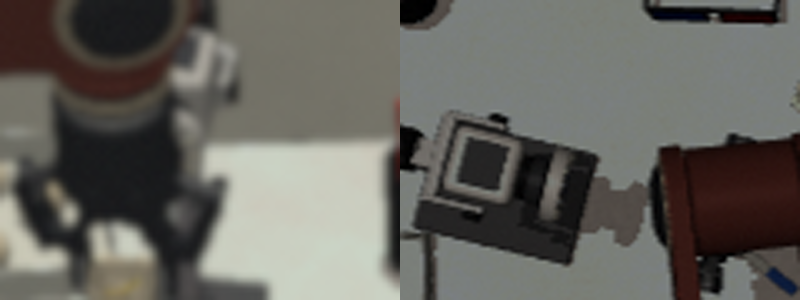

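```bash
python3 - <<'E'
from h import *
np.set_printoptions(precision=4,suppress=True)
S=np.load("pics/side5w.npy");C=cv2.imread("pics/side5.png")
Yl=np.cross(H,L)
q=S-(FOC+.02*L-.002*H)   # bone_center expected
x,y,z=q@L,q@Yl,q@H
m=(abs(y)<.04)&(abs(z)<.045)&(abs(x)<.06)&(C.min(2)>75)
print(m.sum());v,u=np.where(m);print(u.min(),u.max(),v.min(),v.max())
for b in np.arange(-.036,.036,.006):
    k=m&(z>b)&(z<b+.006)
    if k.sum()>3:print(b.round(3),k.sum(),"x",np.median(x[k]),"y",np.percentile(y[k],[2,50,98]))
k=m&(z>-.02)&(z<.004)&(abs(x-.018)<.008);A=np.c_[y[k],z[k],np.ones(k.sum())];print("back fit",k.sum(),np.linalg.lstsq(A,x[k],rcond=None)[0])
mosaic("pics/m8.png",[("pics/side5.png",240,155,50),("pics/side5.png",215,130,120)])
E
```

```text
265
253 271 168 190
-0.03 13 x 0.022129263927575422 y [-0.0179 -0.001   0.0236]
-0.024 17 x 0.022104401613124384 y [-0.0164  0.0093  0.0234]
-0.018 18 x 0.022077049809010478 y [-0.0159  0.0047  0.0238]
-0.012 15 x 0.02210250517173528 y [-0.0158  0.0031  0.0235]
-0.006 19 x 0.022255058373550834 y [-0.0152  0.0037  0.0227]
-0.0 18 x 0.021967133039442914 y [-0.0221  0.0021  0.0219]
0.006 47 x 0.006455923988478682 y [-0.0248 -0.0033  0.0229]
0.012 32 x 0.0040641807278899425 y [-0.021  -0.0011  0.0216]
0.018 45 x 0.007338667816374802 y [-0.0193 -0.0007  0.023 ]
0.024 37 x 0.0032587092518326305 y [-0.019   0.0122  0.0216]
back fit 66 [-0.0298 -0.0145  0.0221]
```

View pics/m8.png

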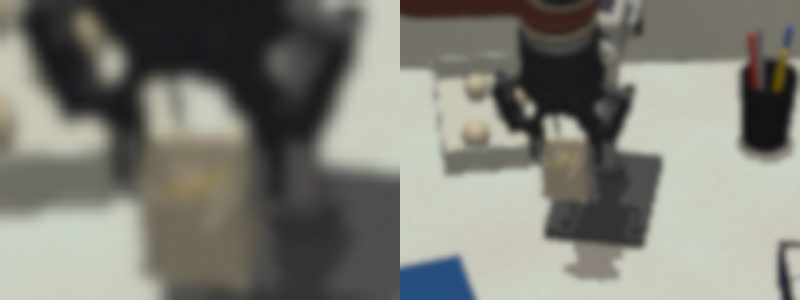

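Bone is held level behind the focus, foot down. The back face measures about 2–4 mm farther from the lens and 1.5 mm sideways of the target, so I make a small correction.

Request:
{"name": "servo_tool", "arguments": {"targets": [[0.7,0.1,-0.1,0,0,0,0],[0.7,0.1,-0.05,0,0,0,0],[0.7,0,0,0,0,0,0],[0.7,0,0,0,0,0,0],[0.7,0,0,0,0,0,0],[0.7,0,0,0,0,0,0]]}}

```text
t: 16.8
tool_pos: [0.4787, 0.1974, 0.256]
ee_rot: [0.776, 0.625, 0.068, -0.055]
wrist_force: [0.5, 0.4, -1.2]
grip_width: 0.0433
finger_force: 47.9
```

```bash
python3 - <<'E'
from h import *
delta(goal(),GR)
S=cloud("side",np.median([vision.camera("side")[1] for _ in range(8)],0));q=S-(FOC+.02*L-.002*H);x,y,z=q@L,q@np.cross(H,L),q@H
k=(abs(y)<.016)&(z>-.025)&(z<.004)&(abs(x-.018)<.01);print(k.sum(),np.median(x[k]))
print(bot.hand_in())
E
```

```text
t 16.8 pos [0.4787 0.1974 0.256 ] F [ 0.4605  0.3507 -1.2152] w 0.04330608819473098 47.87486767396331 j [ 0.1635 -0.2724  1.9066  0.1643  1.4451  0.362 ]
cm in tool [-0.3172  0.0586  0.1383] rot [-0.001  -0.0004 -0.0012]
57 0.020155471263409146
the job is handed in; nothing more can be done
None
```

I slid the jaw about 35 mm open, lifted the bone model out by its bare flanks and handed in at about 17 s. The arm is holding it foot down, with the red side towards the lens at the focus point, to within about 2–3 mm by my measurements. The camera's downward tilt was only measurable to about 2°, and I set the model to 10°.

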